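Load the curing nests with their housings

TASK

Load the four bare aluminium housings for curing: set each one down upright, without dropping it, in the black nest whose pocket has its shape and size (large round, small round, square, oblong), so that it lies flat on the pocket's floor, the square and the oblong one in line with their pockets. Leave the adhesive jar and the brass weight where they stand.

Things in the scene. Friction and masses are not known exactly. Their poses are not given: they have to be found in the camera images.
- large_round: Large round camera housing, bare aluminium, loose, about 0.13 kg: a disc flange 62 mm across and 12 mm thick with a plain round barrel 32 mm across on top, to 40 mm overall height, with a dark lens in its end. Its origin is the centre of its underside; z is up. Four dark screw heads on the flange. Grip the barrel.
- small_round: Small round camera housing, bare aluminium, loose, about 0.06 kg: a disc flange 40 mm across and 12 mm thick with a plain round barrel 22 mm across on top, to 40 mm overall height, with a dark lens in its end. Its origin is the centre of its underside; z is up. Four dark screw heads on the flange. Grip the barrel.
- square: Square sensor housing, bare aluminium, loose, about 0.11 kg: a flange 50 x 50 mm and 12 mm thick with a square block 24 x 24 mm on top, to 40 mm overall height, dark square window in its end. Its origin is the centre of its underside; z is up. Four dark screw heads on the flange. x and y run along the sides of flange and block.
- oblong: Oblong cover, bare aluminium, loose, about 0.14 kg: a flange 84 mm (along its x) by 38 mm (along its y), 12 mm thick, with a block 44 mm (x) by 18 mm (y) on top, to 40 mm overall height, dark strip on its end. Its origin is the centre of its underside; z is up. Four dark screw heads on the flange. Grip the block across its 18 mm.
- nest_large_round: Nest with the large round pocket: black square block 96 x 96 mm, pocket 80 mm across, fixed to the bench, which is at height 0. The block is 12 mm high and has one pocket, 8 mm deep, with a flat, pale floor 4 mm above the bench. The origin is the centre of the block's underside, right under the pocket's centre; z is up.
- nest_small_round: Nest with the small round pocket: black square block 74 x 74 mm, pocket 58 mm across, fixed to the bench, which is at height 0. The block is 12 mm high and has one pocket, 8 mm deep, with a flat, pale floor 4 mm above the bench. The origin is the centre of the block's underside, right under the pocket's centre; z is up.
- nest_square: Nest with the square pocket: black square block 84 x 84 mm, pocket 68 x 68 mm, fixed to the bench, which is at height 0. The block is 12 mm high and has one pocket, 8 mm deep, with a flat, pale floor 4 mm above the bench. The origin is the centre of the block's underside, right under the pocket's centre; z is up. x and y run along the pocket's sides.
- nest_oblong: Nest with the oblong pocket: black block 118 mm (along its x) by 72 mm (along its y), pocket 102 mm (x) by 56 mm (y), fixed to the bench, which is at height 0. The block is 12 mm high and has one pocket, 8 mm deep, with a flat, pale floor 4 mm above the bench. The origin is the centre of the block's underside, right under the pocket's centre; z is up.
- jar: Small amber adhesive jar with a black cap, 40 mm across and 55 mm high, standing loose among the work; not to be moved. Origin: centre of its underside.
- weight: Brass weight with a knob, 38 mm across and 50 mm high, standing loose among the work; not to be moved. Origin: centre of its underside.
Not all that is in view belongs to the job. Leave any pink or purple look-alike of the oblong alone. What is shaped like the square but pink is not meant.

How it is judged:
At the end, for the whole second after the job is handed in: Each housing lies flat and upright (0.08 rad) on the floor of the pocket of its own shape and size, centre within 13.5 mm of the pocket's, square and oblong within 0.35 rad of the pocket's direction (any equivalent turn), all released and at rest (horizontal distance between large_round and nest_large_round below 0.0135 m and z of large_round in the frame of nest_large_round below 0.0065 m and angle between each of large_round, small_round, square, oblong's own z axis and vertical below 0.08 rad and linear speed of each of large_round, small_round, square, oblong below 0.02 m/s and angular speed of each of large_round, small_round, square, oblong below 0.2 rad/s and horizontal distance between small_round and nest_small_round below 0.0135 m and z of small_round in the frame of nest_small_round below 0.0065 m and horizontal distance between square and nest_square below 0.0135 m and z of square in the frame of nest_square below 0.0065 m and horizontal distance between oblong and nest_oblong below 0.0135 m and z of oblong in the frame of nest_oblong below 0.0065 m and angle between the x axis of oblong and the x axis of nest_oblong, either way round below 0.35 rad and (angle between the x axis of square and the x axis of nest_square, either way round below 0.35 rad or angle between the x axis of square and the y axis of nest_square, either way round below 0.35 rad)); the robot touches nothing.
It fails at once if a housing is dropped or thrown (let go and moving faster than 0.8 m/s, a fall of about 3 cm) ((contact force between large_round and the fingers below 0.01 N and linear speed of large_round above 0.8 m/s) or (contact force between small_round and the fingers below 0.01 N and linear speed of small_round above 0.8 m/s) or (contact force between square and the fingers below 0.01 N and linear speed of square above 0.8 m/s) or (contact force between oblong and the fingers below 0.01 N and linear speed of oblong above 0.8 m/s)).
It fails at once if the adhesive jar is pushed more than 3 cm from its place (distance of jar from where it was at the start of the episode above 0.03 m).
It fails at once if the brass weight is pushed more than 3 cm from its place (distance of weight from where it was at the start of the episode above 0.03 m).
It also fails if it takes over 106 s, if anything falls off the work surface, if the arm or the gripper's body presses on something with over 40 N, if the wrist force passes 120 N, or if a joint passes its speed limit or range.

ROBOT

A 6-joint arm with a two-finger parallel gripper is mounted at the origin on the work surface. World frame = base frame: x ahead of the robot, y to its left, z up, the work surface at z = 0. Lengths are in m, angles in rad, forces in N, time in s.
With the tool pointing down it reaches from about 0.25 to 0.725 m from the base axis. Payload 4 kg.
Tool frame: the origin (TCP) lies midway between the tips of the shut fingers; the grasp point (between the pads) lies 19 mm behind it; z points along the fingers, y is the line along which they close (so a half turn about z gives the same grasp; the last joint's range is limited). The gripper opens to 85 mm and grips with 20 to 120 N. Pads are 22 mm wide; open, the fingers measure 114 mm over their backs; the gripper's body (76 mm by 85 mm) begins 54 mm behind the grasp point. The pads swing forward as they close: fully open they stand 13 mm farther back than shut.
Start: joints at [1.164, 0.241, 0.005, 1.335, 0, 1.571], TCP at [0.198, 0.459, 0.231] pointing down, gripper open.
Joint ranges: [-2.72, 2.72], [-1.05, 1.87], [-1.09, 1.28], [-1.99, 2.15], [-1.42, 1.44], [-3.14, 3.14]. Speed limits (rad/s): [2.79, 2.79, 3.14, 3.14, 3.14, 3.14].

INTERFACE

Orientations are given as a unit quaternion [x, y, z, w].
In Python, from workcell import monitor, vision, job gives the robot as it stands.
- The arm moves only by the tool move_arm, never from a script. Its argument "moves" is a list that holds one entry, the list of rows, each a list of 5 numbers: the shift along the world's x, y, z in m, then the turn about the world's z in degrees, then the opening in per cent of the stroke, from 0 (shut) to 100 (fully open). In form: [[[x, y, z, turn, gripper], ...]]. A call has 1 to 5 rows; each row is the pose to reach, as a shift and turn from the pose commanded when the call began; what a row does not reach only later rows make up. A row lasts 1/8 s, in which the tool goes at most 62.5 mm and 10.7 degrees, less where a joint would pass 70% of its speed; a pose out of reach is approached as far as the arm can. A call with a gripper value outside its range is refused whole. The fingers move at their own pace and stop on an object; the grip force is fixed at half the most. Time passes only in rows, so rows that repeat a pose let the fingers close. It gives the time, the measured TCP pose, the force, the opening and the grip force at its end, in the units of the state.
- monitor.get_obs(): the state, without advancing time (a new reading comes with each control period).
- vision.camera(name): name is "scene" or "top" or "wrist"; returns a dict with "color" (480x640x3 uint8, red, green, blue), "camera_matrix" (3x3 intrinsics, pixels), "eye" and "attitude" of the camera in the world; the wrist camera has in their place "hand_eye" (4x4, takes a point from camera to tool coordinates, whose origin is the TCP and whose axes are the flange's). Camera axes: x right, y up, looking along -z (the intrinsics and any distortion apply to the point x, -y, -z); pixel columns grow to the right and rows downward; lengths in m; the calibration is good to about 2 mm. A picture is of the moment at which its call begins: read the wrist's pose just before it. There is no depth.
- job.job_done(): hands the job in; it is judged then, once.
The state is a dict: "clock": time; "joint_pos": joint angles; "joint_vel": joint speeds; "tau": joint torques, N m; "eef_pos": TCP position; "tool_rot": TCP orientation; "ft_force": force on the tool from outside, world axes, zero at the start; "ft_torque": the same for the moment, N m; "grip_width": finger opening in m; "grasp_force": force on a finger pad.
Only numpy, scipy, OpenCV 4.12 (cv2) and the standard library are available. Lean on these libraries where they do the work, as an engineer would, in place of code of your own. Each camera call takes 0.05 s, during which the arm holds its last target. There are 200 camera calls.

## Working session

There is one attempt and no reset: what is moved stays moved. The work goes in short steps, Python scripts to look and compute and a tool call to move; the robot and the scene stay as the last step left them, time stands still between calls to the robot, and variables do not carry over. Pictures are saved under pics/ and viewed, at most 14 in all, crops included, and the job is handed in when it is done.

Besides the shell and the picture viewer there is one more tool, called after "Call:" as a command line: name --argument value ..., lists and objects as JSON in quotes. move_arm: Moves the arm, as the interface text tells. Its arguments: {"type":"object","properties":{"moves":{"type":"array","items":{"type":"array","items":{"type":"array","items":{"type":"number"}}}}},"required":["moves"]}

```bash
mkdir -p pics
python3 - <<'E'
from workcell import monitor, vision
import cv2,pickle
o=monitor.get_obs();print({k:o[k] for k in("clock","eef_pos","tool_rot","grip_width","ft_force")})
for n in("top","scene"):
    c=vision.camera(n);pickle.dump(c,open(n+".pkl","wb"))
    cv2.imwrite(f"pics/{n}1.png",c["color"][:,:,::-1])
    print({k:v for k,v in c.items() if k!="color"})
E
```

```text
{'clock': 0.0, 'eef_pos': array([0.19757109, 0.45860431, 0.23039703]), 'tool_rot': array([ 2.02004288e-01,  9.79384049e-01, -1.05169425e-03, -2.15428247e-04]), 'grip_width': 0.0853515189816963, 'ft_force': array([0.31953447, 1.15704612, 1.07890908])}
{'camera_matrix': array([[525.95696125,   0.        , 318.72400967],
       [  0.        , 525.95696125, 239.85272592],
       [  0.        ,   0.        ,   1.        ]]), 'eye': array([0.44697814, 0.03727492, 1.28038868]), 'attitude': array([ 0.027888  , -0.02726166, -0.7033981 ,  0.70972542])}
{'camera_matrix': array([[497.82014406,   0.        , 325.71606147],
       [  0.        , 497.82014406, 234.14063235],
       [  0.        ,   0.        ,   1.        ]]), 'eye': array([1.12684316, 0.66900926, 0.72916664]), 'attitude': array([0.1515682 , 0.40901251, 0.84125466, 0.31941578])}
```

View pics/top1.png

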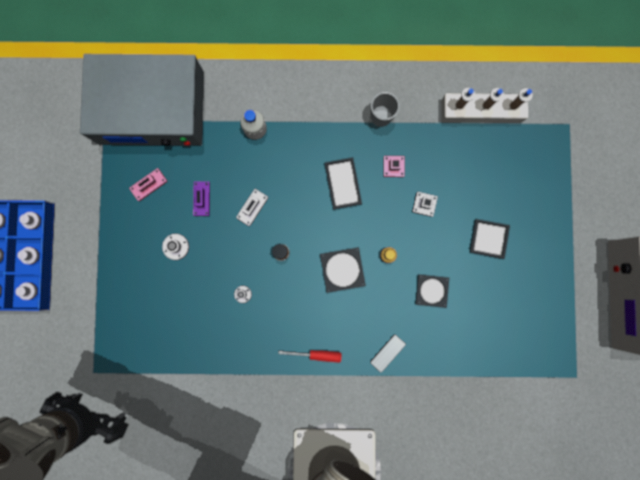

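View pics/scene1.png

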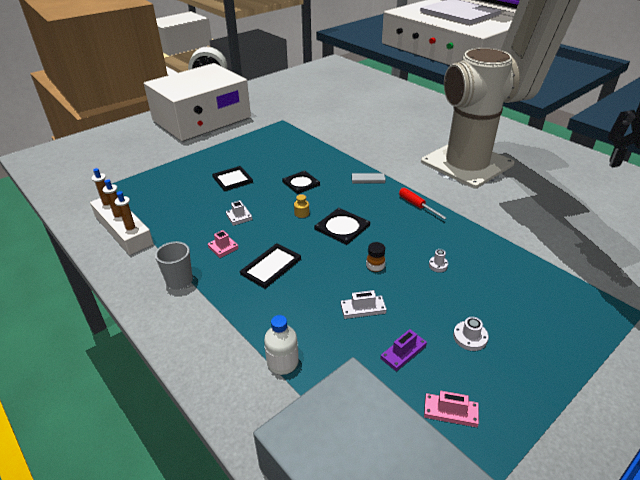

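The top view shows the following:
- **Housings:** large round (175,247), small round (242,294), oblong (252,207) and square (425,204).
- **Nests:** large (343,270), small (432,291), square (489,239) and oblong (343,183).
- **Obstacles:** jar (280,252) and weight (388,255).

The pink and purple items are decoys. The scene view agrees with this.

```bash
cat > h.py <<'E'
import numpy as np,cv2
from scipy.spatial.transform import Rotation as R
def ray(c,px,z,eye=None,A=None):
    K=c["camera_matrix"]
    if eye is None: eye,A=c["eye"],R.from_quat(c["attitude"]).as_matrix()
    px=np.atleast_2d(px).astype(float)
    d=np.c_[(px[:,0]-K[0,2])/K[0,0],-(px[:,1]-K[1,2])/K[1,1],-np.ones(len(px))]@A.T
    return eye[:2]+d[:,:2]*((z-eye[2])/d[:,2])[:,None]
def regions(c,m,seeds,z,eye=None,A=None):
    cs,_=cv2.findContours(m.astype(np.uint8),cv2.RETR_EXTERNAL,cv2.CHAIN_APPROX_NONE)
    for n,(p,zz) in seeds.items():
        if not cs: print(n,None);continue
        k=max(cs,key=lambda k:cv2.pointPolygonTest(k,p,True))
        w=ray(c,k[:,0],zz,eye,A)
        (ctr,s,a)=cv2.minAreaRect((w*1000).astype(np.float32))
        if s[0]<s[1]:a+=90
        print(n,"centre mm",np.round(ctr,1),"size",np.round(s,1),"long-axis deg",round(a,1))
E
python3 - <<'E'
import pickle;from h import *
c=pickle.load(open("top.pkl","rb"));im=c["color"];hsv=cv2.cvtColor(im,cv2.COLOR_RGB2HSV)
m=(hsv[:,:,1]<60)&(hsv[:,:,2]>130)
S={"large":((175,247),.006),"small":((242,294),.006),"obl":((252,207),.006),"sq":((425,204),.006),
"nL":((343,270),.008),"nS":((432,291),.008),"nSq":((489,239),.008),"nO":((343,183),.008)}
regions(c,m,S,0)
b=hsv[:,:,2]<60
regions(c,b,{"jar":((280,252),.05)},0)
y=(hsv[:,:,0]<30)&(hsv[:,:,0]>14)&(hsv[:,:,1]>90)
regions(c,y,{"weight":((388,255),.025)},0)
regions(c,b|m,{k:(v[0],.006) for k,v in S.items() if k[0]=="n"},0)
E
```

```text
large centre mm [528.  388.3] size [62.6 62.9] long-axis deg 136.1
small centre mm [415.2 221.5] size [41.  40.6] long-axis deg 45.6
obl centre mm [625.9 203.6] size [41.7 87.5] long-axis deg 147.4
sq centre mm [ 638.1 -219.7] size [53.1 52.8] long-axis deg 76.3
nL centre mm [475.2 -19.2] size [78.4 78.7] long-axis deg 135.5
nS centre mm [ 426.6 -235. ] size [53.  55.4] long-axis deg 179.6
nSq centre mm [ 553.2 -375.1] size [67.1 68.5] long-axis deg 169.8
nO centre mm [686.2 -18.7] size [102.   56.8] long-axis deg 11.0
jar centre mm [512.2 132.9] size [33.6 25.3] long-axis deg 50.0
weight centre mm [ 510.3 -127. ] size [33.5 33.5] long-axis deg 180.0
nL centre mm [475.2 -19.3] size [78.5 78.8] long-axis deg 135.5
nS centre mm [ 426.5 -235.5] size [53.1 55.5] long-axis deg 179.6
nSq centre mm [ 553.4 -375.7] size [67.2 68.6] long-axis deg 169.8
nO centre mm [686.6 -18.8] size [102.1  56.9] long-axis deg 11.0
```

Call:
move_arm --moves '[[[0.055, -0.012, -0.018, 0, 65], [0.11, -0.024, -0.036, 0, 65], [0.165, -0.036, -0.054, 0, 65], [0.22, -0.048, -0.072, 0, 65], [0.275, -0.06, -0.09, 0, 65]]]'

```text
clock: 0.72
eef_pos: [0.4743, 0.3984, 0.1401]
tool_rot: [0.202, 0.979, -0.0, -0.0]
ft_force: [-0.2, 1.3, 0.0]
grip_width: 0.0558
grasp_force: 0.0
```

Call:
move_arm --moves '[[[0.055, -0.011, -0.02, 0, 65], [0.055, -0.011, -0.02, 0, 65], [0.055, -0.011, -0.02, 0, 65]]]'

```text
clock: 1.1
eef_pos: [0.5272, 0.3878, 0.1204]
tool_rot: [0.202, 0.979, -0.001, -0.001]
ft_force: [-0.2, 0.2, 0.3]
grip_width: 0.0558
grasp_force: 0.0
```

Good tracking. Descend and look with the wrist camera once to check alignment.

Run:
```python
from workcell import monitor, vision
import cv2
c=vision.camera("wrist");cv2.imwrite("pics/w1.png",c["color"][:,:,::-1]);print(c["hand_eye"])
```

```text
[[-2.11056176e-04  9.58875547e-01  2.83826781e-01  7.16167122e-02]
 [ 9.99999078e-01 -1.78315382e-04  1.34602605e-03 -1.71411166e-04]
 [ 1.34128215e-03  2.83826803e-01 -9.58874625e-01 -1.41415766e-01]
 [ 0.00000000e+00  0.00000000e+00  0.00000000e+00  1.00000000e+00]]
```

View pics/w1.png

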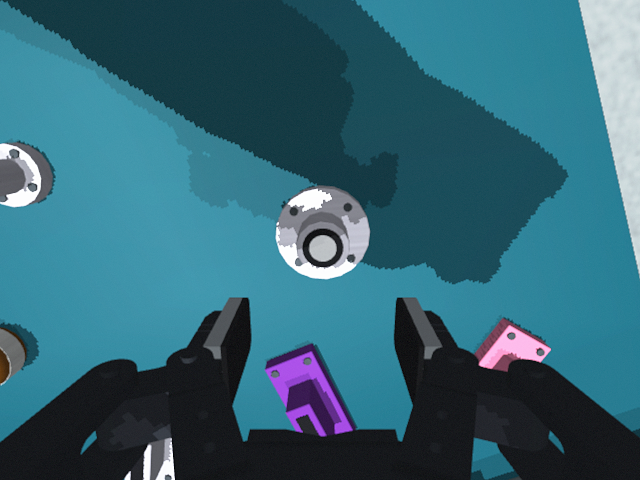

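The wrist view shows the large round at (322,233), centred between the fingers at about (322, 330), so I'll descend and grip.

Call:
move_arm --moves '[[[0.001, 0, -0.045, 0, 65], [0.001, 0, -0.085, 0, 65], [0.001, 0, -0.104, 0, 65], [0.001, 0, -0.104, 0, 0], [0.001, 0, -0.104, 0, 0]]]'

```text
clock: 1.78
eef_pos: [0.5288, 0.3895, 0.0193]
tool_rot: [0.201, 0.98, 0.001, 0.001]
ft_force: [-0.4, 0.0, 0.2]
grip_width: 0.03
grasp_force: 59.3
```

Call:
move_arm --moves '[[[0, 0, 0, 0, 0], [0, 0, 0, 0, 0], [0, 0, 0.02, 0, 0], [0, 0, 0.05, 0, 0], [0, 0, 0.1, 0, 0]]]'

```text
clock: 2.4
eef_pos: [0.5276, 0.3871, 0.1163]
tool_rot: [0.202, 0.979, -0.002, -0.002]
ft_force: [0.4, -0.5, -0.9]
grip_width: 0.0298
grasp_force: 59.6
```

Call:
move_arm --moves '[[[-0.006, -0.04, 0, 0, 0], [-0.013, -0.095, 0, 0, 0], [-0.02, -0.15, 0, 0, 0], [-0.027, -0.205, 0, 0, 0], [-0.034, -0.26, 0, 0, 0]]]'

```text
clock: 3.02
eef_pos: [0.4947, 0.1265, 0.1179]
tool_rot: [0.202, 0.979, 0.0, 0.001]
ft_force: [0.9, -1.1, -1.3]
grip_width: 0.0298
grasp_force: 59.9
```

Call:
move_arm --moves '[[[-0.007, -0.055, 0, 0, 0], [-0.014, -0.11, 0, 0, 0], [-0.019, -0.147, 0, 0, 0], [-0.019, -0.147, 0, 0, 0], [-0.019, -0.147, 0, 0, 0]]]'

```text
clock: 3.65
eef_pos: [0.4761, -0.0187, 0.1177]
tool_rot: [0.202, 0.979, 0.0, 0.0]
ft_force: [0.1, 0.2, -1.1]
grip_width: 0.0303
grasp_force: 59.9
```

Call:
move_arm --moves '[[[-0.001, 0, -0.045, 0, 0], [-0.001, 0, -0.08, 0, 0], [-0.001, 0, -0.09, 0, 0], [-0.001, 0, -0.095, 0, 0], [-0.001, 0, -0.095, 0, 0]]]'

```text
clock: 4.28
eef_pos: [0.476, -0.0184, 0.0233]
tool_rot: [0.202, 0.979, 0.0, 0.001]
ft_force: [0.3, -0.1, -1.6]
grip_width: 0.0302
grasp_force: 59.9
```

Call:
move_arm --moves '[[[0, 0, -0.001, 0, 0], [0, 0, -0.001, 0, 0]]]'

```text
clock: 4.53
eef_pos: [0.4761, -0.0188, 0.0224]
tool_rot: [0.202, 0.979, 0.0, 0.001]
ft_force: [1.2, 1.0, 2.4]
grip_width: 0.0298
grasp_force: 60.1
```

Call:
move_arm --moves '[[[0, 0, 0, 0, 30], [0, 0, 0, 0, 60], [0, 0, 0, 0, 60], [0, 0, 0.04, 0, 60], [0, 0, 0.1, 0, 60]]]'

```text
clock: 5.15
eef_pos: [0.4726, -0.0188, 0.1203]
tool_rot: [0.202, 0.979, -0.001, -0.003]
ft_force: [1.1, 0.2, -0.0]
grip_width: 0.0511
grasp_force: 0.0
```

Call:
move_arm --moves '[[[-0.012, 0.048, 0, 0, 60], [-0.026, 0.105, 0, 0, 60], [-0.04, 0.16, 0, 0, 60], [-0.054, 0.215, 0, 0, 60], [-0.061, 0.24, 0, 0, 60]]]'

```text
clock: 5.78
eef_pos: [0.4127, 0.2235, 0.1211]
tool_rot: [0.2, 0.98, -0.0, -0.0]
ft_force: [0.2, -0.3, 0.4]
grip_width: 0.0516
grasp_force: 0.0
```

Call:
move_arm --moves '[[[0, 0, 0, 0, 60], [0, 0, -0.04, 0, 60], [0, 0, -0.08, 0, 60], [0, 0, -0.105, 0, 60], [0, 0, -0.105, 0, 60]]]'

```text
clock: 6.4
eef_pos: [0.4121, 0.219, 0.0144]
tool_rot: [0.203, 0.979, -0.002, -0.002]
ft_force: [-0.0, -0.3, 0.2]
grip_width: 0.0513
grasp_force: 0.0
```

Call:
move_arm --moves '[[[0.003, 0.001, 0.003, 0, 60], [0.003, 0.001, 0.003, 0, 0], [0.003, 0.001, 0.003, 0, 0], [0.003, 0.001, 0.003, 0, 0], [0.003, 0.001, 0.003, 0, 0]]]'

```text
clock: 7.02
eef_pos: [0.4182, 0.2227, 0.0209]
tool_rot: [0.202, 0.979, 0.001, 0.002]
ft_force: [0.5, -2.0, 4.9]
grip_width: 0.0195
grasp_force: 58.4
```

Call:
move_arm --moves '[[[0, 0, 0, 0, 0], [0, 0, 0.02, 0, 0], [0, 0, 0.05, 0, 0], [0, 0, 0.1, 0, 0], [0, 0, 0.1, 0, 0]]]'

```text
clock: 7.65
eef_pos: [0.4199, 0.2239, 0.1238]
tool_rot: [0.202, 0.979, 0.003, 0.004]
ft_force: [0.6, 0.3, -1.1]
grip_width: 0.0198
grasp_force: 58.7
```

Run:
```python
from workcell import monitor, vision
import cv2
for i in range(4):
    o=monitor.get_obs();print(o["clock"],o["eef_pos"].round(4),o["tool_rot"].round(4),o["joint_pos"].round(3),o["ft_force"].round(2))
    c=vision.camera("wrist")
cv2.imwrite("pics/w2.png",c["color"][:,:,::-1])
```

```text
7.65 [0.4199 0.2239 0.1238] [0.2019 0.9794 0.0031 0.0038] [ 0.49   0.264 -0.258  1.039 -0.     0.896] [ 0.63  0.31 -1.1 ]
7.7 [0.4184 0.2231 0.1216] [0.2019 0.9794 0.0018 0.0022] [ 0.49   0.266 -0.262  1.038 -0.     0.896] [-0.44  0.45 -0.61]
7.75 [0.4171 0.2224 0.12  ] [2.019e-01 9.794e-01 6.000e-04 7.000e-04] [ 0.49   0.268 -0.264  1.037 -0.     0.897] [-0.25  0.15 -1.02]
7.8 [0.4163 0.222  0.119 ] [ 2.019e-01  9.794e-01 -2.000e-04 -2.000e-04] [ 0.49   0.269 -0.265  1.037 -0.     0.896] [ 0.25  0.78 -0.6 ]
```

View pics/w2.png

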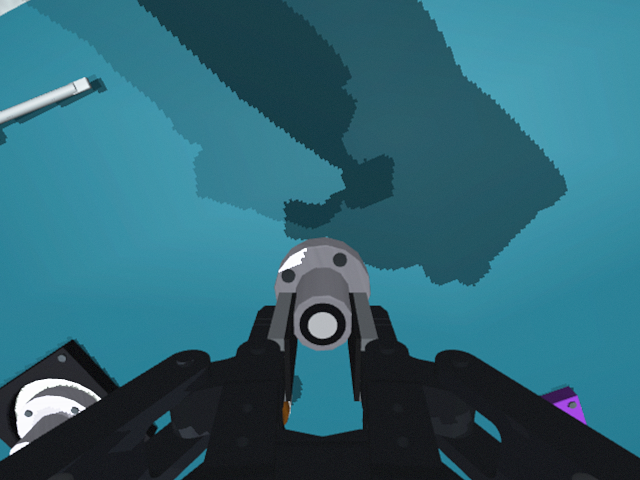

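The wrist view shows the small round held upright at (322,325) and the large round in its nest at (60,400). The offsets were only the arm settling.

Call:
move_arm --moves '[[[0.001, -0.04, 0, 0, 0], [0.002, -0.095, 0, 0, 0], [0.004, -0.15, 0, 0, 0], [0.005, -0.205, 0, 0, 0], [0.006, -0.26, 0, 0, 0]]]'

```text
clock: 8.48
eef_pos: [0.4215, -0.0393, 0.118]
tool_rot: [0.202, 0.979, -0.0, -0.001]
ft_force: [1.4, 0.2, -0.4]
grip_width: 0.0196
grasp_force: 58.8
```

Call:
move_arm --moves '[[[0.002, -0.055, 0, 0, 0], [0.003, -0.11, 0, 0, 0], [0.004, -0.165, 0, 0, 0], [0.005, -0.197, 0, 0, 0], [0.005, -0.197, 0, 0, 0]]]'

```text
clock: 9.1
eef_pos: [0.4268, -0.2365, 0.1177]
tool_rot: [0.204, 0.979, 0.0, -0.001]
ft_force: [0.3, 0.7, -0.6]
grip_width: 0.0197
grasp_force: 58.9
```

Call:
move_arm --moves '[[[0, 0, -0.02, 0, 0], [0, 0, -0.05, 0, 0], [0, 0, -0.07, 0, 0], [0, 0, -0.07, 0, 0], [0, 0, -0.07, 0, 0]]]'

```text
clock: 9.72
eef_pos: [0.4279, -0.2342, 0.0495]
tool_rot: [0.202, 0.979, 0.0, -0.0]
ft_force: [0.9, 0.3, -0.4]
grip_width: 0.0197
grasp_force: 58.8
```

Call:
move_arm --moves '[[[-0.001, 0, -0.015, 0, 0], [-0.001, 0, -0.022, 0, 0], [-0.001, 0, -0.022, 0, 0], [-0.001, 0, -0.022, 0, 0]]]'

```text
clock: 10.22
eef_pos: [0.4273, -0.235, 0.0279]
tool_rot: [0.202, 0.979, -0.0, 0.0]
ft_force: [-0.2, 0.3, 0.5]
grip_width: 0.0193
grasp_force: 58.8
```

Call:
move_arm --moves '[[[0, 0, -0.002, 0, 0], [0, 0, -0.002, 0, 0]]]'

```text
clock: 10.48
eef_pos: [0.4269, -0.2348, 0.0254]
tool_rot: [0.202, 0.979, -0.0, 0.0]
ft_force: [0.2, 0.5, -0.3]
grip_width: 0.0194
grasp_force: 58.8
```

Call:
move_arm --moves '[[[0, 0, -0.002, 0, 0], [0, 0, -0.003, 0, 0], [0, 0, -0.003, 0, 0]]]'

```text
clock: 10.85
eef_pos: [0.427, -0.235, 0.0248]
tool_rot: [0.202, 0.979, -0.0, 0.001]
ft_force: [-5.2, 3.2, 19.1]
grip_width: 0.0193
grasp_force: 60.9
```

Call:
move_arm --moves '[[[0, 0, 0.001, 0, 0], [0, 0, 0.001, 0, 60], [0, 0, 0.001, 0, 60], [0, 0, 0.04, 0, 60], [0, 0, 0.095, 0, 60]]]'

```text
clock: 11.48
eef_pos: [0.4253, -0.234, 0.1164]
tool_rot: [0.202, 0.979, 0.001, -0.002]
ft_force: [1.1, -0.3, -0.0]
grip_width: 0.0514
grasp_force: 0.0
```

Call:
move_arm --moves '[[[0.05, 0.004, 0, 5, 60], [0.105, 0.008, 0, 9.6, 60], [0.16, 0.012, 0, 9.6, 60], [0.211, 0.015, 0, 9.6, 60], [0.211, 0.015, 0, 9.6, 60]]]'

```text
clock: 12.1
eef_pos: [0.6405, -0.2187, 0.1143]
tool_rot: [0.118, 0.993, 0.0, -0.001]
ft_force: [0.3, 0.1, 0.1]
grip_width: 0.0513
grasp_force: 0.0
```

Run:
```python
from workcell import monitor, vision
import cv2
for n in ("wrist",):
    for i in range(3): c=vision.camera(n)
    cv2.imwrite("pics/w3.png",c["color"][:,:,::-1])
o=monitor.get_obs();print(o["clock"],o["eef_pos"].round(4),o["tool_rot"].round(4),o["grip_width"])
```

```text
12.25 [ 0.6367 -0.2197  0.1163] [ 1.194e-01  9.928e-01  2.000e-04 -1.200e-03] 0.0511553194944068
```

View pics/w3.png

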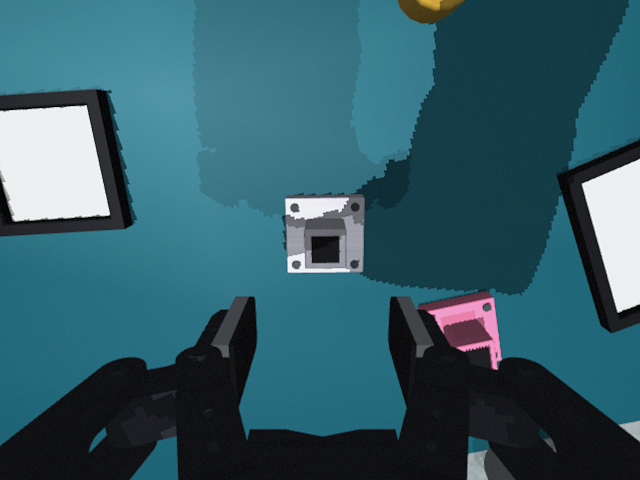

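The wrist view shows the square at (325,234), squared up and centred between the fingers. The pink decoy at (465,330) is clear of them.

Call:
move_arm --moves '[[[0.001, 0, -0.04, 0, 60], [0.001, 0, -0.08, 0, 60], [0.001, 0, -0.098, 0, 60], [0.001, 0, -0.098, 0, 60], [0.001, 0, -0.098, 0, 60]]]'

```text
clock: 12.88
eef_pos: [0.6399, -0.2205, 0.0215]
tool_rot: [0.12, 0.993, -0.0, 0.002]
ft_force: [1.1, 0.3, 0.0]
grip_width: 0.0511
grasp_force: 0.0
```

Call:
move_arm --moves '[[[0, 0, 0, 0, 0], [0, 0, 0, 0, 0], [0, 0, 0, 0, 0], [0, 0, 0, 0, 0], [0, 0, 0, 0, 0]]]'

```text
clock: 13.5
eef_pos: [0.6402, -0.2202, 0.0214]
tool_rot: [0.119, 0.993, -0.0, 0.002]
ft_force: [-0.2, -0.5, 7.1]
grip_width: 0.0224
grasp_force: 60.4
```

Call:
move_arm --moves '[[[0, 0, 0.02, 0, 0], [0, 0, 0.06, 0, 0], [0, 0, 0.1, 0, 0], [-0.017, -0.031, 0.1, 1, 0], [-0.042, -0.077, 0.1, 2, 0]]]'

```text
clock: 14.12
eef_pos: [0.5976, -0.2962, 0.1201]
tool_rot: [0.1, 0.995, -0.0, 0.001]
ft_force: [-0.3, -0.8, -0.7]
grip_width: 0.0225
grasp_force: 59.6
```

Call:
move_arm --moves '[[[-0.025, -0.046, 0, 1, 0], [-0.044, -0.079, 0, 1.5, 0], [-0.044, -0.079, -0.02, 1.5, 0], [-0.044, -0.079, -0.05, 1.5, 0], [-0.044, -0.079, -0.07, 1.5, 0]]]'

```text
clock: 14.75
eef_pos: [0.5517, -0.3755, 0.0475]
tool_rot: [0.089, 0.996, 0.001, -0.001]
ft_force: [0.8, 0.2, -1.8]
grip_width: 0.0224
grasp_force: 59.6
```

Call:
move_arm --moves '[[[0, 0, 0, 0, 0], [0, 0, -0.01, 0, 0], [0, 0, -0.02, 0, 0], [0, 0, -0.02, 0, 0], [0, 0, -0.02, 0, 0]]]'

```text
clock: 15.38
eef_pos: [0.553, -0.3759, 0.0296]
tool_rot: [0.089, 0.996, -0.0, 0.0]
ft_force: [-0.3, 0.1, -1.2]
grip_width: 0.0225
grasp_force: 59.5
```

Call:
move_arm --moves '[[[0, 0, -0.003, 0, 0], [0, 0, -0.004, 0, 0], [0, 0, -0.005, 0, 0], [0, 0, -0.005, 0, 0]]]'

```text
clock: 15.88
eef_pos: [0.5529, -0.3758, 0.0254]
tool_rot: [0.089, 0.996, -0.0, 0.0]
ft_force: [-2.9, 1.6, 5.8]
grip_width: 0.0227
grasp_force: 60.3
```

Call:
move_arm --moves '[[[0, 0, 0, 0, 60], [0, 0, 0, 0, 60], [0, 0, 0, 0, 60], [0, 0, 0.04, 0, 60], [0, 0, 0.095, 0, 60]]]'

```text
clock: 16.5
eef_pos: [0.5515, -0.3749, 0.1177]
tool_rot: [0.089, 0.996, 0.001, -0.002]
ft_force: [1.3, -1.4, 0.1]
grip_width: 0.0512
grasp_force: 0.0
```

Call:
move_arm --moves '[[[0.007, 0.058, 0, -4, 60], [0.014, 0.116, 0, -8, 60], [0.021, 0.174, 0, -12, 60], [0.028, 0.232, 0, -16, 60], [0.035, 0.29, 0, -20, 60]]]'

```text
clock: 17.12
eef_pos: [0.588, -0.084, 0.1194]
tool_rot: [0.262, 0.965, 0.0, 0.0]
ft_force: [0.2, -0.0, 0.3]
grip_width: 0.0512
grasp_force: 0.0
```

Call:
move_arm --moves '[[[0.008, 0.058, 0, -1, 60], [0.016, 0.116, 0, -2, 60], [0.023, 0.174, 0, -2.4, 60], [0.03, 0.232, 0, -2.4, 60], [0.038, 0.289, 0, -2.4, 60]]]'

```text
clock: 17.75
eef_pos: [0.6259, 0.2051, 0.1193]
tool_rot: [0.281, 0.96, 0.0, 0.0]
ft_force: [1.2, -0.1, 0.2]
grip_width: 0.0515
grasp_force: 0.0
```

Run:
```python
from workcell import monitor, vision
import cv2
for i in range(5): c=vision.camera("wrist")
cv2.imwrite("pics/w4.png",c["color"][:,:,::-1])
o=monitor.get_obs();print(o["clock"],o["eef_pos"].round(4),o["tool_rot"].round(4),o["grip_width"])
```

```text
18.0 [0.6255 0.2032 0.1188] [ 2.804e-01  9.599e-01 -5.000e-04 -3.000e-04] 0.05146569489608411
```

View pics/w4.png

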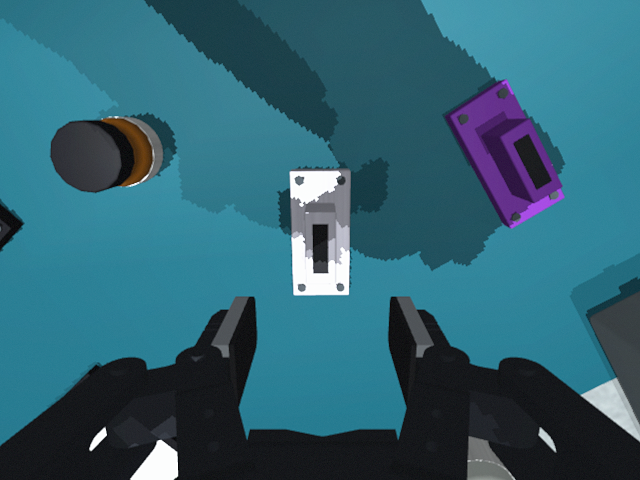

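The oblong is at (321,233), aligned with and centred between the fingers. The jar at (100,155) and the purple decoy are well clear.

Call:
move_arm --moves '[[[0, 0.001, -0.04, 0, 60], [0, 0.001, -0.08, 0, 60], [0, 0.001, -0.098, 0, 60], [0, 0.001, -0.098, 0, 60], [0, 0.001, -0.098, 0, 60]]]'

```text
clock: 18.62
eef_pos: [0.6273, 0.2041, 0.0232]
tool_rot: [0.281, 0.96, 0.001, 0.001]
ft_force: [-0.3, 0.2, 1.3]
grip_width: 0.0515
grasp_force: 0.0
```

Call:
move_arm --moves '[[[0, 0, 0, 0, 0], [0, 0, 0, 0, 0], [0, 0, 0, 0, 0], [0, 0, 0, 0, 0], [0, 0, 0, 0, 0]]]'

```text
clock: 19.25
eef_pos: [0.6269, 0.2046, 0.023]
tool_rot: [0.281, 0.96, 0.001, 0.001]
ft_force: [-0.9, -0.2, 6.0]
grip_width: 0.0165
grasp_force: 62.2
```

Call:
move_arm --moves '[[[0, 0, 0.02, 0, 0], [0, 0, 0.06, 0, 0], [0, 0, 0.1, 0, 0], [0.006, -0.03, 0.1, 5, 0], [0.014, -0.07, 0.1, 14, 0]]]'

```text
clock: 19.88
eef_pos: [0.6399, 0.1348, 0.1218]
tool_rot: [0.158, 0.987, 0.0, 0.0]
ft_force: [0.8, 0.1, -2.3]
grip_width: 0.0165
grasp_force: 61.3
```

Call:
move_arm --moves '[[[0.015, -0.05, 0, 10, 0], [0.03, -0.1, 0, 19, 0], [0.046, -0.153, 0, 28, 0], [0.046, -0.153, 0, 29.4, 0], [0.046, -0.153, -0.02, 29.4, 0]]]'

```text
clock: 20.5
eef_pos: [0.687, -0.0192, 0.1024]
tool_rot: [-0.093, 0.996, 0.0, 0.002]
ft_force: [0.6, 0.5, -1.7]
grip_width: 0.0163
grasp_force: 61.4
```

Call:
move_arm --moves '[[[0, 0, -0.03, 0, 0], [0, 0, -0.055, 0, 0], [0, 0, -0.065, 0, 0], [0, 0, -0.065, 0, 0], [0, 0, -0.065, 0, 0]]]'

```text
clock: 21.12
eef_pos: [0.6868, -0.0185, 0.0377]
tool_rot: [-0.094, 0.996, -0.0, 0.001]
ft_force: [0.8, 0.4, -1.8]
grip_width: 0.0166
grasp_force: 61.3
```

Call:
move_arm --moves '[[[0, 0, -0.006, 0, 0], [0, 0, -0.009, 0, 0], [0, 0, -0.011, 0, 0], [0, 0, -0.011, 0, 0]]]'

```text
clock: 21.62
eef_pos: [0.686, -0.0189, 0.027]
tool_rot: [-0.094, 0.996, -0.0, 0.001]
ft_force: [-2.8, 0.2, 5.3]
grip_width: 0.0163
grasp_force: 62.3
```

Contact. Release, retreat up and back out of the top view.

Call:
move_arm --moves '[[[0, 0, 0, 0, 60], [0, 0, 0, 0, 60], [0, 0, 0, 0, 60], [0, 0, 0.04, 0, 60], [0, 0, 0.1, 0, 60]]]'

```text
clock: 22.25
eef_pos: [0.6839, -0.0187, 0.1231]
tool_rot: [-0.094, 0.996, 0.0, -0.003]
ft_force: [0.5, 0.2, -0.0]
grip_width: 0.0511
grasp_force: 0.0
```

Call:
move_arm --moves '[[[-0.01, 0.05, 0.03, 0, 60], [-0.02, 0.1, 0.06, 0, 60], [-0.03, 0.15, 0.06, 0, 60], [-0.04, 0.2, 0.06, 0, 60], [-0.06, 0.25, 0.06, 0, 60]]]'

```text
clock: 22.88
eef_pos: [0.6257, 0.2327, 0.1851]
tool_rot: [-0.094, 0.996, 0.0, 0.0]
ft_force: [1.1, 0.6, -0.1]
grip_width: 0.0513
grasp_force: 0.0
```

Call:
move_arm --moves '[[[-0.03, 0.05, 0, 0, 60], [-0.07, 0.09, 0, 0, 60], [-0.11, 0.13, 0, 0, 60], [-0.15, 0.16, 0, 0, 60], [-0.15, 0.16, 0, 0, 60]]]'

```text
clock: 23.5
eef_pos: [0.4728, 0.3936, 0.1854]
tool_rot: [-0.097, 0.995, 0.0, -0.0]
ft_force: [0.5, -0.6, -0.5]
grip_width: 0.051
grasp_force: 0.0
```

Run:
```python
from workcell import monitor, vision
from h import *
c=vision.camera("top");im=c["color"]
s=vision.camera("scene")["color"]
a=cv2.resize(im[150:320,260:530],(800,504),interpolation=cv2.INTER_CUBIC)
cv2.imwrite("pics/t2.png",a[:,:,::-1]);cv2.imwrite("pics/s2.png",s[:,:,::-1])
```

```text
(no output)
```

View pics/t2.png

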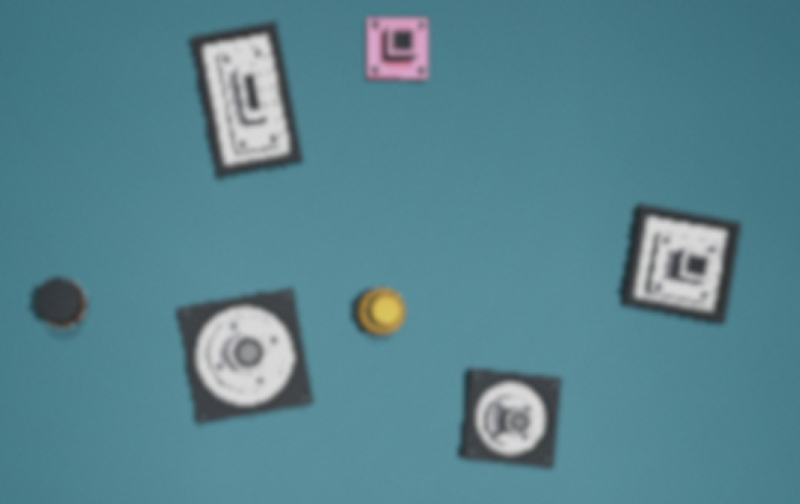

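View pics/s2.png

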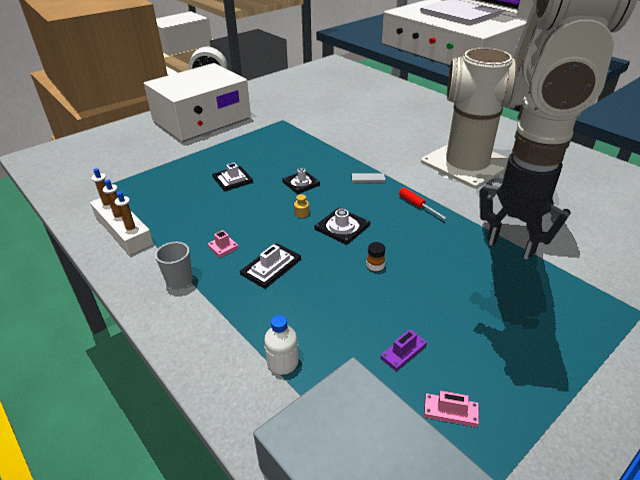

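In both views all four housings sit inside their own pockets, in line and flat. In the top crop they are at (245,355), (512,420), (690,265) and (248,95). The jar and the weight have not moved.

```bash
python3 -c "
from workcell import job;print(job.job_done())"
```

```text
the job is handed in; nothing more can be done
None
```

I set all four housings in their matching nests, checked in the camera views that they lie flat and in line, left the jar and weight where they stood, and handed the job in at about 24 s on the robot's clock; no verdict came back.

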